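# Put the bar mixer into third speed

## Robot

A 6-joint arm with a two-finger parallel gripper is mounted at the origin on the work surface. World frame = base frame: x ahead of the robot, y to its left, z up, the work surface at z = 0. Lengths are in m, angles in rad, forces in N, time in s.
With the tool pointing down it reaches from about 0.375 to 0.825 m from the base axis. Payload 5.5 kg.
Tool frame: the origin (TCP) lies midway between the tips of the shut fingers; the grasp point (between the pads) lies env.tcp_to_grasp behind it (env.tcp_to_grasp is the distance from the TCP to the grasp point, in m); z points along the fingers, y is the line along which they close (so a half turn about z gives the same grasp; the last joint's range is limited). The gripper opens to 85 mm and grips with 20 to 120 N. Pads are 22 mm wide; open, the fingers measure 114 mm over their backs; the gripper's body (76 mm by 85 mm) begins 54 mm behind the grasp point. The pads swing forward as they close: fully open they stand 13 mm farther back than shut.
Start: joints at [1.141, 0.314, -0.047, 1.21, 0, 1.571], TCP at [0.25, 0.545, 0.231] pointing down, gripper open.
Joint ranges: [-2.67, 2.67], [-0.69, 1.73], [-1.03, 1.25], [-2.08, 2.16], [-1.42, 1.45], [-3.14, 3.14]. Speed limits (rad/s): [2.39, 2.39, 3.01, 3.14, 3.14, 3.14].

## Interface

Orientations are given as a unit quaternion [x, y, z, w].
In Python, from rig import env, jaws, vision, workorder, read_time_s, read_joint_pos, read_qd, read_tau, read_ee_pos, read_eef_rot, read_contact_force, read_moment, read_gripper_width, read_finger_force gives the robot as it stands. Calls block until the motion is done:
- env.goto(position, orientation): joint-space move of the TCP to a pose.
- env.movel(position, orientation=None, max_speed=0.15): straight line of the TCP; orientation=None keeps the orientation; max_speed is the mean speed in m/s.
- env.set_joints(angles): joint-space move.
- jaws.open_jaws() and jaws.clamp(): open the fingers fully, or close them until they stop; the grip force is fixed at half the most.
- env.wait(seconds).
- env.ik(position, orientation): joint angles nearest the present ones, or None.
- vision.read_camera(name): name is "scene" or "top" or "wrist"; returns the picture (384x512x3 uint8, red, green, blue); there is no depth.
- vision.get_calibration(name): a dict with "K" (3x3 intrinsics, pixels), "R" (3x3) and "t" (3): a world point X has camera coordinates R X + t; the wrist camera has in their place "mount" (4x4, takes a point from camera to tool coordinates, whose origin is the TCP and whose axes are the flange's). Camera axes: x right, y down, z forward; pixel columns grow to the right and rows downward; lengths in m; the calibration is good to about 2 mm. A picture is of the moment at which its call begins: read the wrist's pose just before it. get_calibration takes no time and is no camera call.
A pose or a line that the arm cannot do raises env.Unreachable and nothing moves.
- workorder.close_job(): hands the job in; it is judged then, once.
Readings, each from a call of its own:
- read_time_s(): time.
- read_joint_pos(): joint angles.
- read_qd(): joint speeds.
- read_tau(): joint torques, N m.
- read_ee_pos(): TCP position.
- read_eef_rot(): TCP orientation.
- read_contact_force(): force on the tool from outside, world axes, zero at the start.
- read_moment(): the same for the moment, N m.
- read_gripper_width(): finger opening in m.
- read_finger_force(): force on a finger pad.
Only numpy, scipy, OpenCV 4.12 (cv2) and the standard library are available. Lean on these libraries where they do the work, as an engineer would, in place of code of your own. Each camera call takes 0.05 s, during which the arm holds its last target. There are 200 camera calls.

## Task

Put the bar mixer into third speed: with the fingertips, push its gear lever through the gate, along the left lane to the cross slot, across to the right lane, then forward (away from the robot) until it is fully home at the far end of the right lane, and leave it there. Push gently and do not grip the lever, do not let it drop into the near end of the right lane on the way, and leave the bottle, the mug and the carton where they stand.

Things in the scene. Friction and masses are not known exactly. Their poses are not given: they have to be found in the camera images.
- mixer: Bar mixer, fixed to the counter, turned by up to 0.35 rad. Origin on the counter under the middle of its H-gate; x = forward (away from the robot), y = left, z up. Dark base: x -100 to +100 mm, y -90 to +310 mm, flat top at z = 100 mm. Only the lever and the jug stand above it. The lever's pivot is 20 mm above this origin.
- gate (a point): Middle of the H-gate, on top of its steel plate (106 mm above the counter, 110 x 104 mm); axes as the mixer's. Two lanes along x, 18 mm wide, centred at y = +22 mm (left) and -22 mm (right), from x = -34 to +34 mm, joined at x = 0 by a cross slot 22 mm wide. Third slot: far (+x) end of the right lane. At the start the lever stands anywhere along the left lane.
- jug (a point): Middle of the jug's lid, 290 mm above the counter. The jug, 130 mm across, is part of the mixer and stands on the left of the base, 225 mm left of the gate's middle. Not to be used.
- knob: Gear lever: white ball, 32 mm across, on a 12 mm steel rod that the gate guides; origin at the ball's centre, 160 mm from the pivot, z up the rod. The centre is 180 mm above the counter when upright, 167 mm tilted both ways, and moves about 42 mm left and right, 50 mm forward and back. Collar under the ball, 20 mm across. Best pushed at the ball with the fingertips 5 to 20 mm below its centre.
- gear_across (a joint): Sideways tilt of the lever in rad: 0 upright, + to the right (mixer -y). About -0.26 in the left lane, +0.26 in the right lane (play about 0.035 rad either way). Moving it takes about 2 N at the knob; it has no spring and stays where it is left.
- gear_along (a joint): Forward tilt of the lever in rad: 0 upright, in line with the cross slot (play about 0.06 either way rad); + forward (mixer +x). The lane ends stop it at about +0.32 and -0.32. About 2 N at the knob, no spring, stays where it is left.
- water: Green bottle with a red cap, 64 mm in diameter, 200 mm tall, loose, to the right of the mixer, in any order with the other two; origin at the centre of its underside. To be left alone.
- mug: White mug, 80 mm in diameter, 90 mm tall, loose, to the right of the mixer, in any order with the other two; origin at the centre of its underside. To be left alone.
- carton: Yellow carton 60 x 90 x 45 mm (x, y, z), loose, to the right of the mixer, in any order with the other two; origin at the centre of its underside. To be left alone.

How it is judged:
By the outcome, as a careful person would: the job done as asked, in the order asked, and still so for the second after the job is handed in, with the robot touching nothing.
It also fails if it takes over 59 s, if anything falls off the work surface, if the arm or the gripper's body presses on something with over 40 N, if the wrist force passes 120 N, or if a joint passes its speed limit or range.

## Working session

There is one attempt and no reset: what is moved stays moved. The work goes in short steps, each a Python script; the robot and the scene stay as the last script left them, time stands still between calls to the robot, and variables do not carry over. Pictures are saved under pics/ and viewed, at most 10 in all, crops included, and the job is handed in when it is done.

```bash
ls; mkdir -p pics
python3 - <<'E'
from rig import env,vision,read_time_s,read_ee_pos,read_eef_rot
import cv2,numpy as np
np.set_printoptions(precision=4,suppress=True)
ims=[]
for n in("scene","top"):
    im=vision.read_camera(n);cv2.imwrite(f"pics/{n}0.png",im[:,:,::-1]);c=vision.get_calibration(n);print(n,c["K"],c["R"],c["t"])
print(vision.get_calibration("wrist"),read_time_s(),read_ee_pos(),read_eef_rot(),env.tcp_to_grasp)
E
```

```text
pics
scene [[348.1811   0.     257.2071]
 [  0.     348.1811 190.9575]
 [  0.       0.       1.    ]] [[ 0.4348  0.9005  0.0021]
 [ 0.6694 -0.3216 -0.6697]
 [-0.6024  0.2926 -0.7427]] [-0.2024 -0.2446  1.4479]
top [[376.4007   0.     252.2715]
 [  0.     376.4007 188.4656]
 [  0.       0.       1.    ]] [[ 0.0057 -0.9995 -0.0301]
 [-0.9867 -0.0008 -0.1626]
 [ 0.1625  0.0307 -0.9862]] [-0.021   0.5267  1.1995]
{'K': array([[268.2062,   0.    , 258.3798],
       [  0.    , 268.2062, 189.0931],
       [  0.    ,   0.    ,   1.    ]]), 'mount': array([[-0.001 , -0.9537, -0.3008,  0.0763],
       [ 1.    , -0.0006, -0.0015,  0.0003],
       [ 0.0013, -0.3008,  0.9537, -0.1432],
       [ 0.    ,  0.    ,  0.    ,  1.    ]])} 0.1 [0.2498 0.545  0.2305] [ 0.2132  0.977  -0.0007 -0.0002] 0.0187
```

View pics/top0.png

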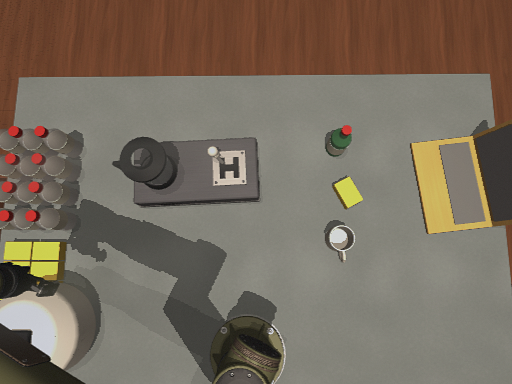

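View pics/scene0.png

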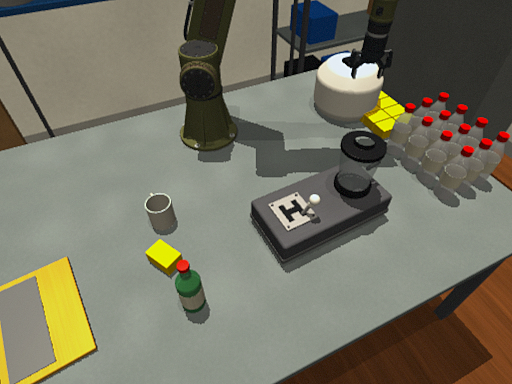

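The top view shows the plate centred near (229,168) and the knob at (213,152), at the far end of the left lane. The scene view shows the knob at (314,200) and the plate near (291,211). Next I'll measure both.

```bash
cat > h.py <<'E'
import cv2,numpy as np
from rig import *
from rig import env,jaws,vision,workorder,read_time_s,read_joint_pos,read_ee_pos,read_eef_rot,read_contact_force
from scipy.spatial.transform import Rotation as Ro
np.set_printoptions(precision=4,suppress=True)
def cam(n):
    c=vision.get_calibration(n)
    if n!="wrist": return c["K"],c["R"],c["t"]
    M=c["mount"];T=np.eye(4);T[:3,:3]=Ro.from_quat(read_eef_rot()).as_matrix();T[:3,3]=read_ee_pos()
    W=T@M;R=W[:3,:3].T
    return c["K"],R,-R@W[:3,3]
def ray(C,p):
    K,R,t=C;d=R.T@np.linalg.solve(K,[p[0],p[1],1.]);return -R.T@t,d/np.linalg.norm(d)
def plane(C,p,z):
    o,d=ray(C,p);return o+d*(z-o[2])/d[2]
def tri(Cs,ps):
    A=np.zeros((3,3));b=np.zeros(3)
    rs=[ray(C,p) for C,p in zip(Cs,ps)]
    for o,d in rs:
        P=np.eye(3)-np.outer(d,d);A+=P;b+=P@o
    X=np.linalg.solve(A,b);return X,[np.linalg.norm((np.eye(3)-np.outer(d,d))@(X-o)) for o,d in rs]
E
python3 - <<'E'
from h import *
C={n:cam(n) for n in("top","scene")}
print("knob",tri([C["top"],C["scene"]],[(213,152),(314,200)]))
for n,box in(("top",(195,140,260,195)),("scene",(255,185,335,240))):
    im=cv2.imread(f"pics/{n}0.png");x0,y0,x1,y1=box
    m=(im.min(2)>150).astype(np.uint8);mm=np.zeros_like(m);mm[y0:y1,x0:x1]=m[y0:y1,x0:x1]
    ys,xs=np.nonzero(mm);P=np.array([plane(C[n],(x,y),.106)[:2] for x,y in zip(xs,ys)],np.float32)
    r=cv2.minAreaRect(P*1000);print(n,len(P),r)
    c=cv2.resize(im[y0-5:y1+5,x0-5:x1+5],None,fx=5,fy=5,interpolation=cv2.INTER_CUBIC);cv2.imwrite(f"pics/c_{n}.png",c)
a=cv2.imread("pics/c_top.png");b=cv2.imread("pics/c_scene.png");H=max(a.shape[0],b.shape[0])
o=np.zeros((H,a.shape[1]+b.shape[1],3),np.uint8);o[:a.shape[0],:a.shape[1]]=a;o[:b.shape[0],a.shape[1]:]=b;cv2.imwrite("pics/c.png",o);print(o.shape)
E
```

```text
knob (array([0.6194, 0.0992, 0.1674]), [np.float64(0.0032205536640614795), np.float64(0.003220553664061641)])
top 719 ((590.8148193359375, 61.37405014038086), (120.79595947265625, 118.41648864746094), 0.5097137689590454)
scene 697 ((582.1556396484375, 82.3349609375), (109.98918151855469, 151.1116180419922), 3.2860424518585205)
(325, 825, 3)
```

View pics/c.png

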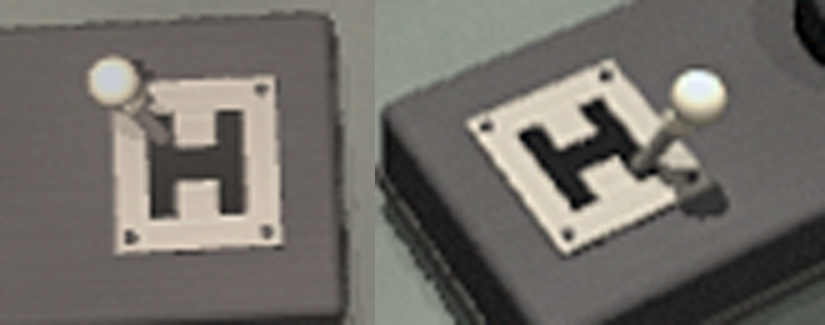

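The crops show three plate corners clearly: far-right, near-right and near-left. In the top crop they are at (275,77), (284,244) and (116,254), and the knob is at (112,80). In the scene crop they are at (571,255), (469,118) and (613,58), and the knob is at (698,95). I'll triangulate them.

Run:
```python
from h import *
C=[cam("top"),cam("scene")]
f=lambda u,v,x,y:((u+.5)/5-.5+x,(v+.5)/5-.5+y)
pts={"FR":((275,77),(571,255)),"NR":((284,244),(469,118)),"NL":((116,254),(613,58)),"knob":((112,80),(698,95))}
X={}
for k,(a,b) in pts.items():
    a=f(*a,190,135);b=f(b[0]-375,b[1],250,180)
    X[k],e=tri(C,[a,b]);print(k,X[k],e[0],plane(C[0],a,.106),plane(C[1],b,.106))
c=(X["FR"]+X["NL"])/2;v=X["FR"]-X["NR"];w=X["NL"]-X["NR"]
ya=np.arctan2(v[1],v[0]);yb=np.arctan2(-w[0],w[1]);print("c",c,"yaw",ya,yb,np.linalg.norm(v),np.linalg.norm(w))
y=(ya+yb)/2;d=X["knob"]-c;cs,s=np.cos(y),np.sin(y);print("knob rel gate",cs*d[0]+s*d[1],-s*d[0]+cs*d[1])
```

```text
FR [0.6428 0.0083 0.1049] 0.0046816188127743 [0.6406 0.0039 0.106 ] [0.6449 0.0124 0.106 ]
NR [0.5329 0.0004 0.1116] 0.0036990328013033194 [ 0.5325 -0.0028  0.106 ] [0.5298 0.0063 0.106 ]
NL [0.5267 0.1051 0.1089] 0.0027020097128114713 [0.5261 0.103  0.106 ] [0.5252 0.1093 0.106 ]
knob [0.6209 0.0997 0.1752] 0.0015732334004932157 [0.6389 0.1081 0.106 ] [0.5741 0.1409 0.106 ]
c [0.5848 0.0567 0.1069] yaw 0.0710691405625175 0.05918926710206421 0.11043870431915284 0.10484819923251473
knob rel gate 0.038853068755427524 0.04059899986756663
```

```bash
cat >> h.py <<'E'
def quat(yaw): return (Ro.from_euler("z",yaw)*Ro.from_quat([0,1,0,0])).as_quat()
E
python3 - <<'E'
from h import *
env.movel([.25,.545,.40],max_speed=.25)
env.goto([.52,.057,.34],quat(.065))
jaws.clamp()
C=cam("wrist");print(read_ee_pos(),read_time_s(),read_gripper_width(),read_contact_force())
im=vision.read_camera("wrist");cv2.imwrite("pics/w1.png",im[:,:,::-1])
np.savez("w1.npz",K=C[0],R=C[1],t=C[2])
E
```

```text
[0.52  0.057 0.34 ] 3.7083 -6.563108463346826e-06 [-0.2517 -0.0715  0.5134]
```

View pics/w1.png

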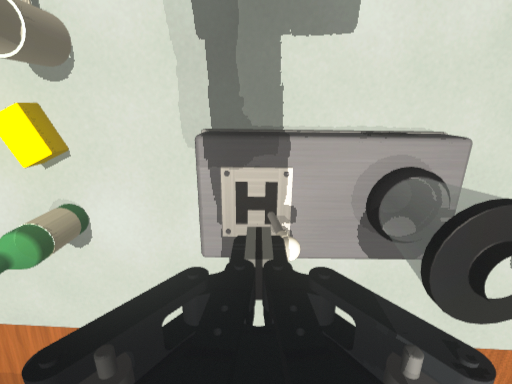

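The wrist view is upside down: near is at the top and left is on the right. The plate's near corners are about (222,168) and (292,168), the far-right corner is about (222,236), and the knob is at about (291,247), partly hidden by the fingers.

Run:
```python
from h import *
z=np.load("w1.npz");C=(z["K"],z["R"],z["t"])
im=cv2.imread("pics/w1.png").astype(int)
m=(im.min(2)>165)
def edge(a): return np.nonzero(a)[0]
# plate edges: per-row left edge, per-column top edge
L=[(215+np.argmax(m[r,215:250])-.5,r) for r in range(176,230)]
T=[(c,160+np.argmax(m[160:200,c])-.5) for c in range(230,285)]
Rr=[(300-np.argmax(m[r,300:260:-1])+.5,r) for r in range(176,206)]
B=[(c,245-np.argmax(m[245:215:-1,c])+.5) for c in range(225,242)]
def fit(P):
    P=np.array([plane(C,p,.106)[:2] for p in P],np.float32);return cv2.fitLine(P,cv2.DIST_HUBER,0,.001,.001).ravel()
for n,P in zip("LTRB",(L,T,Rr,B)):
    f=fit(P);print(n,f)
sub=m[232:262,280:304];ys,xs=np.nonzero(sub);print("knob px",xs.min()+280,xs.max()+280,ys.min()+232,ys.max()+232)
print([plane(C,p,.17) for p in((291,247),)])
o=np.array([(0,0)])
```

```text
L [0.9984 0.0563 0.5874 0.0056]
T [ 0.0692 -0.9976  0.5317  0.0533]
R [0.9986 0.0524 0.5554 0.1083]
B [0.9821 0.1883 0.6339 0.0237]
knob px 285 303 234 261
[array([0.6191, 0.1058, 0.17  ])]
```

```bash
cat >> h.py <<'E'
YAW=.06;G=np.array([.586,.0575])
Q=quat(YAW);RM=np.array([[np.cos(YAW),-np.sin(YAW)],[np.sin(YAW),np.cos(YAW)]])
def W(x,y,z): return [*(G+RM@[x,y]),z]
def lf(): 
    f=read_contact_force();return np.array([*(RM.T@f[:2]),f[2]])
def push(a,b,z,step=.003,fmax=9,v=.03):
    a,b=np.array(a),np.array(b);n=int(np.ceil(np.linalg.norm(b-a)/step));log=[]
    for i in range(1,n+1):
        p=a+(b-a)*i/n;env.movel(W(*p,z),Q,max_speed=v);f=lf()
        log.append((*np.round(p*1000).astype(int).tolist(),*np.round(f,1).tolist()))
        if np.linalg.norm(f[:2])>fmax: print("FMAX");break
    print(log,read_time_s());return p
E
python3 - <<'E'
from h import *
env.goto(W(.082,.042,.26),Q)
env.movel(W(.082,.042,.158),Q,max_speed=.15);print(lf())
push((.082,.042),(.031,.042),.158)
C=cam("wrist");im=vision.read_camera("wrist");cv2.imwrite("pics/w2.png",im[:,:,::-1])
E
```

```text
[0.9674 0.3885 0.9641]
[(79, 42, -0.4, -0.5, 0.2), (76, 42, -0.4, 0.3, 0.1), (73, 42, -0.6, -0.2, -0.1), (70, 42, 0.3, 0.2, -0.3), (67, 42, -1.1, 0.7, 0.3), (64, 42, -0.1, 0.5, -0.6), (61, 42, 2.5, 0.2, 0.2), (58, 42, 2.1, 0.7, 1.2), (55, 42, 2.9, 0.9, 1.6), (52, 42, 1.8, 0.5, 1.2), (49, 42, 1.5, 0.2, 2.3), (46, 42, 1.8, 0.7, 0.8), (43, 42, 1.6, 0.6, 0.7), (40, 42, 1.4, 0.2, 1.3), (37, 42, 1.6, 0.3, 2.0), (34, 42, 1.1, 1.0, 0.1), (31, 42, 1.5, 0.5, 1.6)] 9.5667
```

View pics/w2.png

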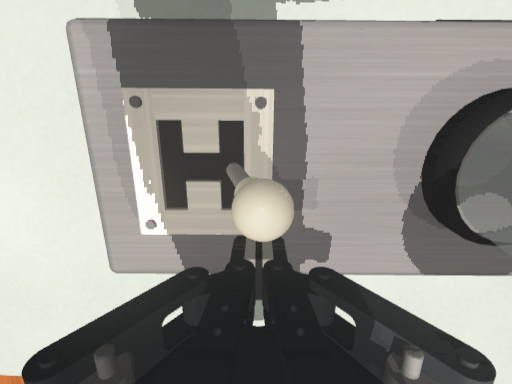

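The knob is at (263,209) with radius about 30. The rod enters the gate near (233,168), level with the cross slot, which spans rows 152–181. I'll compute the knob's position and the gate centre from this view.

Run:
```python
from h import *
C=cam("wrist")
loc=lambda p,z:RM.T@(plane(C,p,z)[:2]-G)
print("knob",loc((263,209),.1746))
# near/far left-lane ends, plate corners
for n,p in dict(crossR_near=(200,152.5),crossR_far=(205,181),lane_nearR=(158,121),lane_farR=(165,210),laneL_near=(245,121),plateNL=(274,89),plateNR=(123,88),rod=(232,168)).items(): print(n,loc(p,.106))
```

```text
knob [0.0049 0.0441]
crossR_near [-0.0122 -0.0011]
crossR_far [0.0095 0.0013]
lane_nearR [-0.0346 -0.0293]
lane_farR [ 0.033  -0.0314]
laneL_near [-0.0345  0.0322]
plateNL [-0.0557  0.0524]
plateNR [-0.0564 -0.0507]
rod [-0.0006  0.022 ]
```

Run:
```python
from h import *
env.movel(W(.050,.045,.158),Q,max_speed=.1)
env.movel(W(.050,.088,.175),Q,max_speed=.15)
env.movel(W(.004,.088,.162),Q,max_speed=.15);print(lf())
push((.004,.088),(.004,-.013),.162,fmax=6)
C=cam("wrist");im=vision.read_camera("wrist");cv2.imwrite("pics/w3.png",im[:,:,::-1])
```

```text
[ 1.0103 -0.1918  0.9532]
[(4, 85, -0.6, 0.5, 0.1), (4, 82, -0.7, -0.1, -0.2), (4, 79, -0.2, -0.3, 0.5), (4, 76, 0.3, -0.4, 0.3), (4, 73, 0.2, 1.1, 0.2), (4, 70, 0.0, 2.3, 2.4), (4, 67, -0.0, 2.3, 1.9), (4, 64, 0.7, 1.8, 1.6), (4, 61, 0.6, 1.7, 1.6), (4, 58, -1.0, 1.6, 1.1), (4, 55, 0.0, 1.6, 0.5), (4, 52, 0.2, 1.2, 1.4), (4, 49, -0.4, 1.7, 1.0), (4, 46, -0.6, 1.0, 0.8), (4, 43, -0.8, 1.5, 0.8), (4, 40, 1.0, 1.5, 0.8), (4, 38, -0.4, 0.7, 1.4), (4, 35, -0.5, 1.6, 0.3), (4, 32, 0.3, -0.1, 0.4), (4, 29, -0.3, 0.8, 0.8), (4, 26, 0.3, 1.3, 0.9), (4, 23, -0.8, 0.6, 0.1), (4, 20, -0.9, 1.0, 0.9), (4, 17, -0.6, 1.1, 0.3), (4, 14, 0.2, 0.9, 0.7), (4, 11, -1.5, 0.2, 0.4), (4, 8, -0.5, -0.1, -0.3), (4, 5, 0.7, 0.3, -1.7), (4, 2, -0.3, 0.7, -0.6), (4, -1, -0.2, 0.4, -0.5), (4, -4, 0.4, 1.0, -1.2), (4, -7, -0.5, 1.0, -0.2), (4, -10, -0.6, 0.2, -1.2), (4, -13, 1.2, 0.3, 0.1)] 19.3833
```

View pics/w3.png

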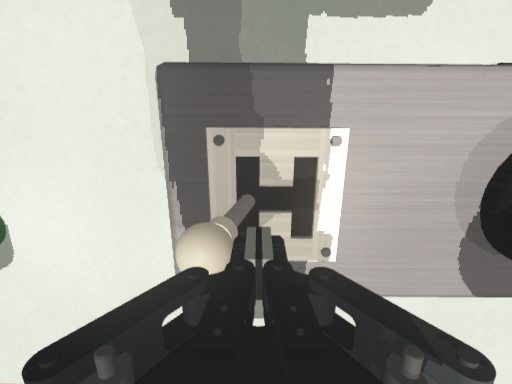

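The lever now leans right, with the knob at about (205,252) and the rod in the right lane at about (247,198), still level with the cross slot (rows 186–211). I'll back off, go round behind it and push forward.

Run:
```python
from h import *
C=cam("wrist");k=RM.T@(plane(C,(205,252),.1746)[:2]-G);print("knob",k)
if not(-.012<k[0]<.018 and -.05<k[1]<-.035): raise SystemExit
env.movel(W(.004,.0,.165),Q,max_speed=.1)
env.movel(W(-.048,.0,.175),Q,max_speed=.15)
env.movel(W(-.048,-.042,.159),Q,max_speed=.15);print(lf())
p=push((-.048,-.042),(.036,-.042),.158,fmax=8)
print(read_ee_pos())
C=cam("wrist");im=vision.read_camera("wrist");cv2.imwrite("pics/w4.png",im[:,:,::-1])
```

```text
knob [ 0.0053 -0.043 ]
[-0.0279 -0.2722 -0.353 ]
FMAX
[(-45, -42, 1.0, 0.6, -0.2), (-42, -42, -1.2, 0.8, -1.2), (-39, -42, -0.1, 0.5, -0.4), (-36, -42, -0.5, 0.5, 0.3), (-33, -42, -0.9, 0.6, 0.1), (-30, -42, 0.2, -0.6, 0.0), (-27, -42, 0.2, -0.1, 0.6), (-24, -42, 0.5, 0.1, 0.3), (-21, -42, -1.7, 1.0, 1.8), (-18, -42, -1.1, -0.6, 0.9), (-15, -42, -1.2, -0.8, 0.9), (-12, -42, -1.5, -0.4, 0.5), (-9, -42, -1.1, -0.4, -0.2), (-6, -42, -1.3, -1.2, -0.5), (-3, -42, -0.8, -0.3, -0.0), (0, -42, -1.9, 0.2, -0.9), (3, -42, -1.4, -0.1, -1.3), (6, -42, -0.6, -0.4, -1.9), (9, -42, -1.3, 0.1, -1.3), (12, -42, -1.4, -0.2, -2.0), (15, -42, -2.1, 0.7, -1.3), (18, -42, -0.5, 0.1, -0.8), (21, -42, -5.9, 0.3, 0.9), (24, -42, -11.1, 0.1, 4.4)] 26.675
[0.6093 0.0168 0.1575]
```

View pics/w4.png

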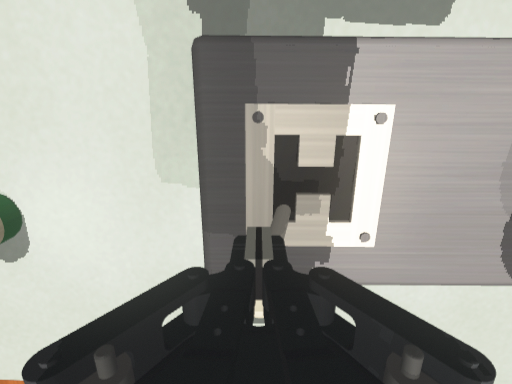

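The rod is at the far end of the right lane, near (281,215), and the force rose sharply there (11 N), so the lever is against its stop. I'll back off, clear the arm and check from above.

Run:
```python
from h import *
env.movel(W(-.03,-.042,.158),Q,max_speed=.1)
env.movel(W(-.06,-.042,.30),Q,max_speed=.2)
env.goto([.40,.08,.36],Q)
env.wait(.3)
ims=[]
for n,(x,y) in(("top",(190,135)),("scene",(250,180))):
    im=vision.read_camera(n)[:,:,::-1];cv2.imwrite(f"pics/{n}9.png",im)
    ims.append(cv2.resize(im[y:y+65,x:x+75],None,fx=5,fy=5,interpolation=cv2.INTER_CUBIC))
cv2.imwrite("pics/fin.png",np.hstack(ims));print(read_time_s(),read_contact_force())
a,b=[cv2.imread(f"pics/top{i}.png")[115:265,320:370].astype(int) for i in(0,9)];print("loose-object diff px",(abs(a-b).max(2)>40).sum())
```

```text
29.3667 [ 0.3661 -0.9134  0.7182]
loose-object diff px 0
```

View pics/fin.png

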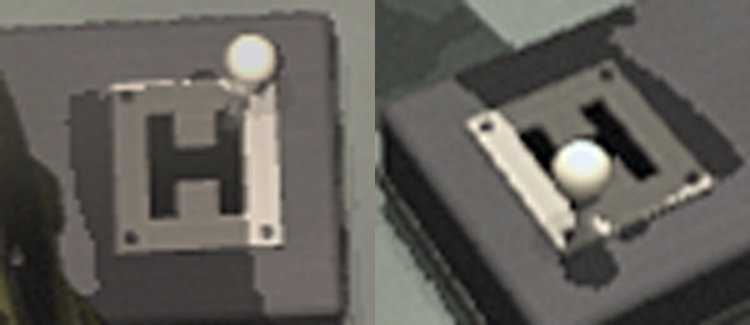

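The knob is at the far right, at top-crop (251,58) and scene-crop (581,167). The robot is clear and the loose objects haven't moved.

Run:
```python
from h import *
C=[cam("top"),cam("scene")]
f=lambda u,v,x,y:((u+.5)/5-.5+x,(v+.5)/5-.5+y)
X,e=tri(C,[f(251,58,190,135),f(206,167,250,180)]);print(RM.T@(X[:2]-G),X[2],e)
print(workorder.close_job())
```

```text
[ 0.0467 -0.0437] 0.1721728114387901 [np.float64(0.001814419043718143), np.float64(0.0018144190437181186)]
the job is handed in; nothing more can be done
None
```

The mixer's gear lever is fully home at the far end of the right lane (third speed), with the robot clear and the bottle, mug and carton unmoved; I handed the job in after about 29 s.

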